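Take the purple-capped tube out of the heating block

ROBOT

A 6-joint arm with a two-finger parallel gripper is mounted at the origin on a cart in front of the work surface, level with it; the furniture and walls round the work are solid. World frame = base frame: x ahead of the robot, y to its left, z up, the work surface at z = 0. Lengths are in m, angles in rad, forces in N, time in s.
With the tool pointing down it reaches from about 0.275 to 1 m from the base axis. Payload 8.4 kg.
Tool frame: the origin (TCP) lies on the centre line of the jaws, within the pads' length; the fingertips stand 17 mm ahead of it and the grasp point (between the pads) lies 2 mm behind it (bot.tcp_to_tips is the y of the fingertips in the tool frame, in m); y points along the fingers, z is the direction in which the jaws open and shut, and the axes are right-handed (so a half turn about y gives the same grasp; the last joint's range is limited). The gripper opens to 85 mm and grips with 20 to 120 N. Pads are 22 mm wide; open, the fingers measure 114 mm over their backs; the gripper's body (76 mm by 85 mm) begins 54 mm behind the grasp point. The pads swing forward as they close: fully open they stand 13 mm farther back than shut.
Start: joints at [1.302, 0.353, 1.633, -0, 1.155, -0.002], TCP at [0.165, 0.603, 0.248] pointing down, gripper open.
Joint ranges: [-2.63, 2.63], [-0.92, 2.1], [0.06, 2.66], [-1.3, 4.44], [0, 2.69], [-3.02, 3.02]. Speed limits (rad/s): [2.22, 2.22, 2.79, 3.14, 3.14, 3.14].

INTERFACE

Orientations are given as a unit quaternion [x, y, z, w].
In Python, from workcell import bot, hand, kinematics, get_obs, vision, hand_in gives the robot as it stands. The module is installed in compiled form; this text tells all that it offers. Calls block until the motion is done:
- bot.reach(position, orientation): joint-space move of the TCP to a pose.
- bot.servo_line(position, ori=None, velocity=0.15): straight line of the TCP; ori=None keeps the orientation; velocity is the mean speed in m/s.
- bot.goto_joints(angles): joint-space move.
- hand.move_gripper(opening, strength=None): finger opening in m; strength is the grip in N (None keeps the last); returns when the fingers have stopped.
- bot.dwell(seconds).
- kinematics.solve_ik(position, orientation): joint angles nearest the present ones, or None.
- get_obs(): the state.
- vision.read_camera(name): name is "scene" or "top" or "wrist"; returns a dict with "frame" (480x640x3 uint8, red, green, blue), "intrinsics" (3x3 intrinsics, pixels), "view" (4x4, takes a point from world to camera coordinates). Camera axes: x right, y down, z forward; pixel columns grow to the right and rows downward; lengths in m; the calibration is good to about 2 mm. A picture is of the moment at which its call begins. There is no depth.
A pose or a line that the arm cannot do raises bot.IKError and nothing moves.
- hand_in(): hands the job in, once; it reports no verdict.
The state is a dict: "time_s": time; "joint_pos": joint angles; "joint_vel": joint speeds; "joint_efforts": joint torques, N m; "position": TCP position; "orientation": TCP orientation; "wrist_force": force on the tool from outside, world axes, zero at the start; "ft_torque": the same for the moment, N m; "gripper_width": finger opening in m.
Only numpy, scipy, OpenCV 4.12 (cv2) and the standard library are available. Lean on these libraries where they do the work, as an engineer would, in place of code of your own. Each camera call takes 0.05 s, during which the arm holds its last target. There are 200 camera calls.

TASK

Lift the purple-capped tube straight up out of its deep well in the heating block, and stand it upright in the well of the blue cold block. Lower it in before letting go, do not drop it, and leave the two green-capped tubes where they are.

Things in the scene. Friction and masses are not known exactly. Their poses are not given: they have to be found in the camera images.
- purple_tube_mid (a point): 50 ml screw-cap plastic tube with a purple cap, about 50 g, upright in one of the three wells of the heating block (any of them). 114 mm tall; body 28 mm in diameter with a conical foot; the cap, 33 mm in diameter, is the top 14 mm. The point is on the tube's axis half-way up, 57 mm below the top of the cap. z points along the tube to the cap
- heater: Heating block, fixed: white housing 135 x 266 mm, low control panel at -x (58 mm high), aluminium insert with a flat top 89 mm above the worktop. Three round wells in it, 31 mm wide and 70 mm deep, at y = -80, 0 and +80 mm, x = 0. The top 44 mm of each tube stands out. Origin on the worktop below the middle well; z up, y along the row of wells
- cold_well (a point): Blue cold block, 84 x 84 x 80 mm, with one square well open at the top, 48 x 48 mm wide and 72 mm deep (its rim is 80 mm above the worktop). The point is the centre of the well's floor; z points up, x and y are square to its walls. It does not move. A tube standing in it may lean a little against the wall, and its top 42 mm stand out
- green_tube_1_mid (a point): 50 ml screw-cap tube like the purple one but with a yellow-green cap, in another well of the heating block; to be left alone. The point is on its axis half-way up, 57 mm below the top of the cap
- green_tube_2_mid (a point): 50 ml screw-cap tube like the purple one but with a yellow-green cap, in another well of the heating block; to be left alone. The point is on its axis half-way up, 57 mm below the top of the cap
There are look-alikes about, which are no part of the job. What is shaped like the part that bears purple_tube_mid but brown or white is not meant.

How it is judged:
On the way:
1. the purple-capped tube is upright, with its foot above the top of the heating block (height (world z) of purple_tube_mid above 0.15 m and angle between purple_tube_mid's own z axis and vertical below 0.35 rad), for 0.1 s.
At the end, for the whole second after the job is handed in: The purple-capped tube stands at rest in the blue cold block's well with its foot on the well's floor (centre of the tube within 22 mm of the well's axis and 45 to 66 mm above its floor, leaning less than 20 degrees), and both green-capped tubes are within 15 mm of where they began (horizontal distance between purple_tube_mid and cold_well below 0.022 m and z of purple_tube_mid in the frame of cold_well between 0.045 and 0.066 m and angle between purple_tube_mid's own z axis and vertical below 0.35 rad and linear speed of purple_tube below 0.02 m/s and distance of each of green_tube_1_mid, green_tube_2_mid from where it was at the start of the episode below 0.015 m); the robot touches nothing.
It fails at once if a green-capped tube is shifted or lifted more than 25 mm (distance of any of green_tube_1_mid, green_tube_2_mid from where it was at the start of the episode above 0.025 m).
It fails at once if the purple-capped tube tips over by more than 45 degrees (angle between purple_tube_mid's own z axis and vertical above 0.785 rad).
It fails at once if the purple-capped tube is dropped into the cold block (faster than 0.7 m/s there) (horizontal distance between purple_tube_mid and cold_well below 0.03 m and height (world z) of purple_tube_mid below 0.15 m and linear speed of purple_tube above 0.7 m/s).
It also fails if it takes over 48 s, if anything falls off the work surface, if the arm or the gripper's body presses on something with over 40 N, if the wrist force passes 120 N, or if a joint passes its speed limit or range.

## Working session

There is one attempt and no reset: what is moved stays moved. The work goes in short steps, each a Python script; the robot and the scene stay as the last script left them, time stands still between calls to the robot, and variables do not carry over. Pictures are saved under pics/ and viewed, about 8 in all and at most 12, crops included, and the job is handed in when it is done.

```bash
mkdir -p pics
python3 - <<'E'
from workcell import *
import cv2,pickle
d={}
for n in("scene","top","wrist"):
    r=vision.read_camera(n);d[n]=r
    cv2.imwrite(f"pics/{n}0.png",r["frame"][:,:,::-1])
pickle.dump(d,open("cams.pkl","wb"))
o=get_obs();print(o["position"],o["orientation"],o["time_s"],bot.tcp_to_tips)
E
```

```text
[0.16468738 0.60255427 0.2477302 ] [ 0.70120836 -0.09410472  0.09399511 -0.7004399 ] 0.15 0.017
```

View pics/scene0.png

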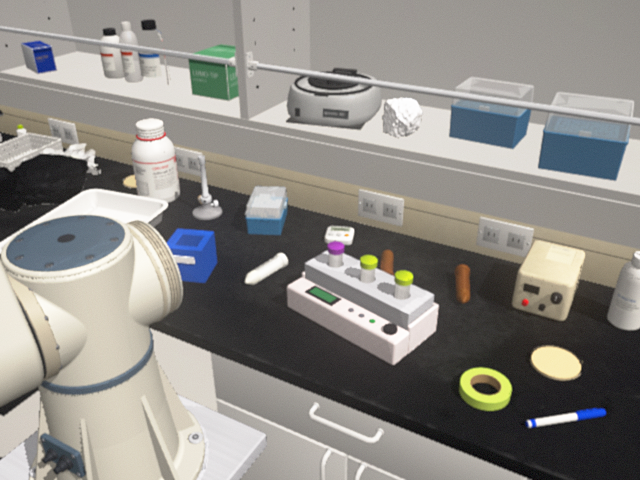

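View pics/top0.png

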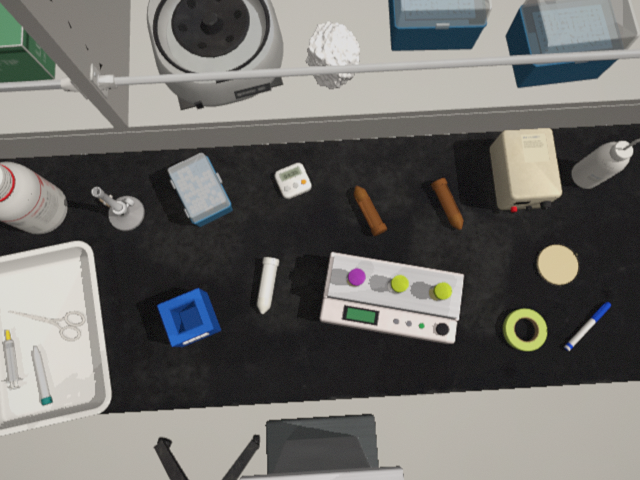

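The scene shows one purple cap, at scene (336,247) and top (357,277). It is the leftmost of three tubes in the heater, with green caps at top (400,284) and (443,291). The look-alikes are a white tube lying at top (267,285) and brown ones at (370,210) and (448,203). The purple one fits the description. The blue cold block is at top (189,318). I'll confirm this in an enlarged crop.

Run:
```python
import pickle,cv2,numpy as np
d=pickle.load(open("cams.pkl","rb"))
def crop(n,u,v,w=80,h=60,s=5):
    c=d[n]["frame"][v:v+h,u:u+w,::-1];c=cv2.resize(c,None,fx=s,fy=s,interpolation=cv2.INTER_CUBIC)
    for k in range(0,w,10): cv2.putText(c,str(u+k),(k*s,8),0,.3,(0,255,255));cv2.line(c,(k*s,10),(k*s,14),(0,255,255))
    for k in range(10,h,10): cv2.putText(c,str(v+k),(0,k*s+3),0,.3,(0,255,255));cv2.line(c,(20,k*s),(24,k*s),(0,255,255))
    return c
a=np.vstack([np.hstack([crop("top",320,250),crop("top",150,285)]),np.hstack([crop("scene",300,230),crop("scene",155,223)])])
cv2.imwrite("pics/crops.png",a)
for n in d:print(n,d[n]["intrinsics"].round(1).tolist(),d[n]["view"].round(3).tolist())
```

```text
scene [[615.9, 0.0, 321.3], [0.0, 615.9, 246.1], [0.0, 0.0, 1.0]] [[0.488, -0.873, -0.003, -0.297], [-0.443, -0.245, -0.862, 0.319], [0.752, 0.422, -0.506, 0.912], [0.0, 0.0, 0.0, 1.0]]
top [[522.4, 0.0, 319.4], [0.0, 522.4, 240.0], [0.0, 0.0, 1.0]] [[-0.058, -0.998, 0.0, 0.01], [-0.976, 0.057, -0.211, 0.601], [0.21, -0.013, -0.978, 0.98], [0.0, 0.0, 0.0, 1.0]]
wrist [[414.0, 0.0, 319.5], [0.0, 414.0, 242.2], [0.0, 0.0, 1.0]] [[0.263, 0.965, -0.001, -0.625], [0.92, -0.251, 0.301, -0.04], [0.29, -0.08, -0.954, 0.378], [0.0, 0.0, 0.0, 1.0]]
```

View pics/crops.png

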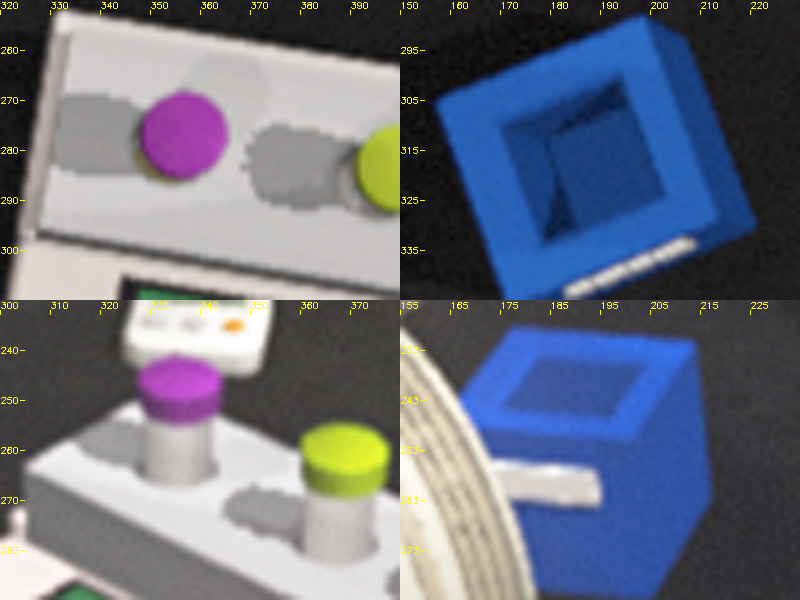

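View pics/wrist0.png

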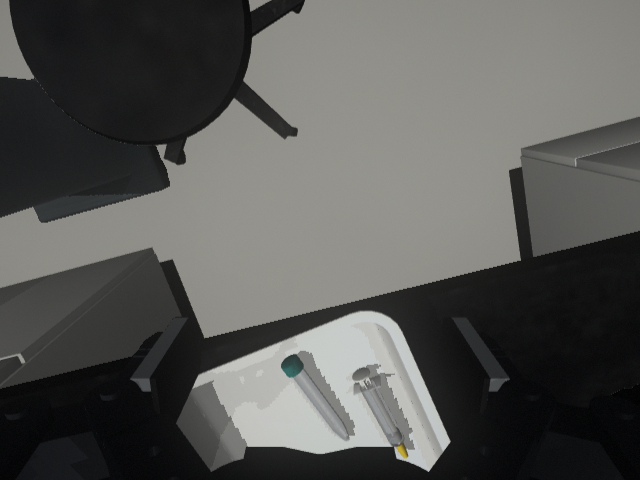

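The crop confirms it: the purple cap top is centred at top ≈(356.6,276.2) and scene ≈(335.6,245.6). The cold well rim is at top ≈(186,317) and scene ≈(188,240). The wrist view shows only the tray. Next I'll triangulate.

```bash
cat > h.py <<'E'
import pickle,cv2,numpy as np
d=pickle.load(open("cams.pkl","rb"))
P=lambda n:d[n]["intrinsics"]@d[n]["view"][:3]
def tri(pt,ps):
    X=cv2.triangulatePoints(P("top"),P("scene"),np.array(pt,float),np.array(ps,float)).ravel();return X[:3]/X[3]
def onplane(n,uv,z):
    M=P(n)@np.array([[1,0,0],[0,1,0],[0,0,z],[0,0,1.]]);a=np.linalg.solve(M,[*uv,1]);return a[:2]/a[2]
E
python3 - <<'E'
from h import *
np.set_printoptions(precision=4,suppress=True)
T=lambda x,y,u,v:((x+.5)/5-.5+u,(y+.5)/5-.5+v)
X=tri(T(185,133,320,250),T(180,80,300,230));print("cap",X)
print("green1",tri((400,283.5),T(345,146,300,230)))
for n,z in(("top",.133),("scene",.133)):
  print(n,"cap@.133",onplane(n,T(185,133,320,250) if n=="top" else T(180,80,300,230),z))
tc=[(100,125),(221,77),(267,199),(143,245)]; sc=[(117,57),(250,63),(215,117),(85,113)]
# correspondence by matching: project plane
A=[onplane("top",T(x,y,150,285),.08) for x,y in tc];B=[onplane("scene",T(x,y,155,223),.08) for x,y in sc]
print("well top",np.array(A),np.mean(A,0));print("well scene",np.array(B),np.mean(B,0))
print("well tri",tri(T(183,161,150,285),T(167,88,155,223)))
O=[onplane("top",T(x,y,150,285),.08) for x,y in[(37,103),(247,15),(316,220)]];print("outer",np.array(O),(O[0]+O[2])/2)
print("greens",onplane("top",(400,283.5),.133),onplane("top",(443,291),.133))
from workcell import *
s=get_obs()["orientation"];print(kinematics.solve_ik([.55,-.08,.13],s))
E
```

```text
cap [ 0.5136 -0.087   0.1317]
green1 [ 0.4956 -0.1656  0.1346]
top cap@.133 [ 0.514  -0.0878]
scene cap@.133 [ 0.5111 -0.0875]
well top [[0.4779 0.2696]
 [0.4935 0.2233]
 [0.4462 0.2062]
 [0.4317 0.2533]] [0.4623 0.2381]
well scene [[0.4693 0.2787]
 [0.4931 0.2246]
 [0.4492 0.2083]
 [0.4253 0.2586]] [0.4592 0.2425]
well tri [0.4605 0.2407 0.0793]
outer [[0.4877 0.2937]
 [0.5169 0.2131]
 [0.4372 0.1877]] [0.4624 0.2407]
greens [ 0.4959 -0.1661] [ 0.4777 -0.2432]
[-0.1465  0.3901  1.8823 -0.0014  0.8693 -1.4496]
```

Cap top measured at (0.513,-0.0875,0.132) and well at (0.461,0.240,0.079), so both heights agree with the text. The jaws will close across the row, away from the green tubes. I'll approach and check with the wrist camera.

```bash
cat >> h.py <<'E'
from scipy.spatial.transform import Rotation as R
def ori(zx,zy):
    y=np.array([0,0,-1.]);z=np.array([zx,zy,0]);z/=np.linalg.norm(z);return R.from_matrix(np.column_stack([np.cross(y,z),y,z])).as_quat()
E
python3 - <<'E'
from h import *
from workcell import *
c=[]
for s in(1,-1):
    q=ori(.974*s,-.225*s)
    for p in([.513,-.0875,.26],[.461,.24,.26]):
        j=kinematics.solve_ik(p,q);print(s,None if j is None else np.round(j,2)); 
        if p[1]<0:c.append((9 if j is None else abs(j[5]),s))
s=min(c)[1];q=ori(.974*s,-.225*s);print("sign",s)
bot.reach([.513,-.0875,.26],q)
r=vision.read_camera("wrist");d["wrist"]=r
cv2.imwrite("pics/wrist1.png",r["frame"][:,:,::-1])
hsv=cv2.cvtColor(r["frame"],cv2.COLOR_RGB2HSV)
m=cv2.inRange(hsv,(135,100,50),(160,255,255));n,_,st,ce=cv2.connectedComponentsWithStats(m)
for i in range(1,n):
    if st[i,4]>100: print(st[i],ce[i],onplane("wrist",ce[i],.133))
print(get_obs()["time_s"],get_obs()["position"])
E
```

```text
1 [-0.17  0.18  1.84 -0.    1.12  0.06]
1 [ 0.48  0.18  1.84 -0.    1.12  0.7 ]
-1 None
-1 [ 0.48  0.18  1.84 -0.    1.12 -2.44]
sign 1
[ 293  215   50   48 1863] [317.73483629 238.13365539] [ 0.51316219 -0.08600822]
2.925 [ 0.51316038 -0.08688923  0.25998345]
```

View pics/wrist1.png

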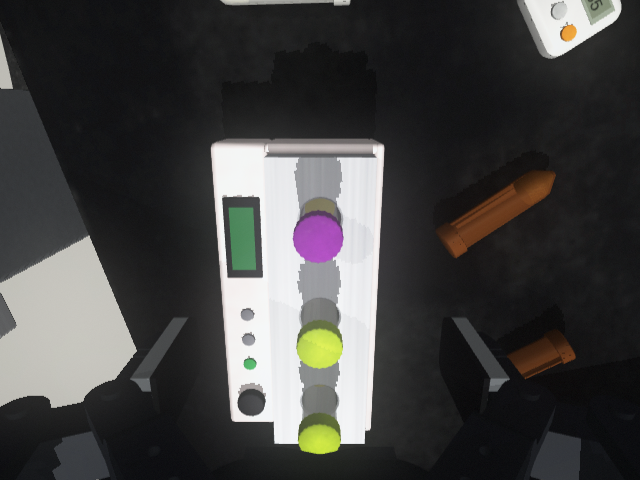

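In the wrist view the purple cap is at (318,238) → (0.513,-0.086), which agrees with the other estimate. The row is vertical in the image, so the jaws straddle it cleanly and the green caps at (320,345) and (320,435) are clear. Now grasp and lift.

Run:
```python
from h import *
from workcell import *
q=ori(.974,-.225);p=np.array([.513,-.0865,0])
hand.move_gripper(.065,60)
bot.reach(p+[0,0,.19],q)
bot.servo_line(p+[0,0,.123],q,.08)
o=get_obs();print(o["position"],o["wrist_force"])
hand.move_gripper(.0,40)
o=get_obs();print(o["gripper_width"],o["position"],o["wrist_force"],o["time_s"])
if o["gripper_width"]>.025:
    bot.servo_line(p+[0,0,.143],q,.05);print(get_obs()["wrist_force"])
    bot.servo_line(p+[0,0,.26],q,.1)
    o=get_obs();print(o["gripper_width"],o["position"],o["wrist_force"],o["time_s"])
    for n in("scene","wrist"):
        r=vision.read_camera(n);cv2.imwrite(f"pics/{n}2.png",r["frame"][:,:,::-1])
    a=cv2.imread("pics/scene2.png")[120:420,140:540];b=cv2.imread("pics/wrist2.png")
    cv2.imwrite("pics/c2.png",np.hstack([a,cv2.resize(b,(400,300))]))
```

```text
[ 0.51336497 -0.08657004  0.12339622] [ 0.80251624 -0.15173424  0.4393189 ]
0.030881961358417566 [ 0.51335553 -0.08656894  0.1233561 ] [ 0.15930068 -0.75520134  1.3070489 ] 5.0417
[-0.17057123 -0.1399075  -0.84545931]
0.03087495261088972 [ 0.51260775 -0.08642941  0.25930423] [0.57699691 0.64247848 0.55605485] 6.9083
```

View pics/c2.png

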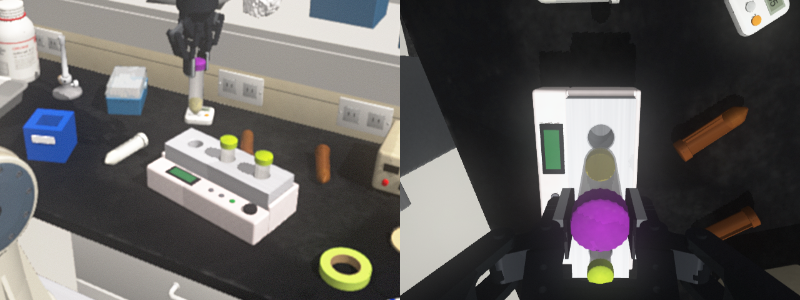

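The tube is out and held upright at the cap, the well at crop (195,145) is empty, and both green tubes are still in place. Moving over the cold well.

Run:
```python
from h import *
from workcell import *
q=ori(.974,-.225);p=np.array([.461,.24,0])
bot.servo_line(p+[0,0,.26],q,.12)
o=get_obs();print(o["gripper_width"],o["position"],o["time_s"])
for n in("top","wrist"):
    r=vision.read_camera(n);d[n]=r;cv2.imwrite(f"pics/{n}3.png",r["frame"][:,:,::-1])
# expected well rim corners & foot drawn on wrist
b=d["wrist"]["frame"][:,:,::-1].copy()
def pr(X):
    x=P("wrist")@np.append(X,1);return tuple(np.round(x[:2]/x[2]).astype(int).tolist())
y=np.array([.475-.4377,.2146-.2614]);e=np.array([.945,.327]);f=np.array([-.327,.945])
for s in(.024,.042):
    pts=[pr(np.append(p[:2]+s*(a*e+c*f),.08)) for a,c in((1,1),(1,-1),(-1,-1),(-1,1))]
    cv2.polylines(b,[np.array(pts)],True,(0,255,255),1)
cv2.circle(b,pr(np.array([*p[:2],.15])),3,(0,0,255),-1)
cv2.imwrite("pics/c3.png",b)
```

```text
0.03147606338681011 [0.46104719 0.23971987 0.26000668] 9.9167
```

View pics/c3.png

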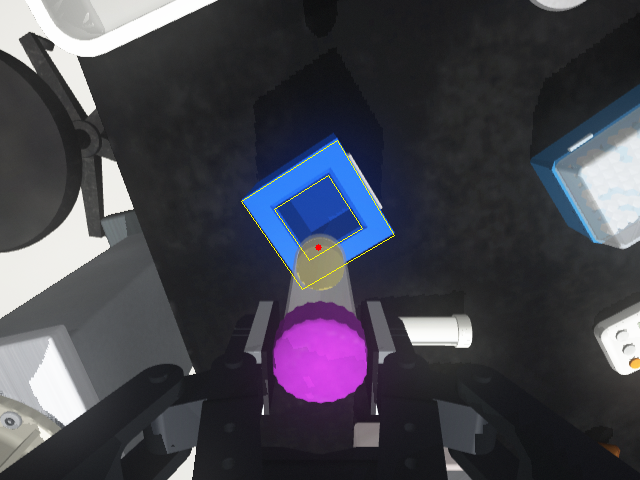

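The overlay of the measured rim coincides with the real block, and the foot at (319,250) sits about where it is predicted. Lowering with a force check.

Run:
```python
from h import *
from workcell import *
q=ori(.974,-.225);p=np.array([.461,.24,0])
bot.servo_line(p+[0,0,.15],q,.08);f0=get_obs()["wrist_force"];print(f0)
for z in(.135,.125,.119,.116,.1145,.113,.112):
    bot.servo_line(p+[0,0,z],q,.04);f=get_obs()["wrist_force"];print(z,(f-f0).round(2))
    if np.linalg.norm(f-f0)>5:break
o=get_obs();print(o["position"],o["gripper_width"])
hand.move_gripper(.05);bot.dwell(.3)
bot.servo_line(p+[0,0,.26],q,.1);bot.dwell(.3)
print(get_obs()["time_s"])
for n in("scene","top","wrist"):
    r=vision.read_camera(n);d[n]=r
b=lambda n:d[n]["frame"][:,:,::-1]
cv2.imwrite("pics/c4.png",np.vstack([np.hstack([cv2.resize(b("scene")[180:360,140:460],(400,225)),cv2.resize(b("top")[230:365,140:500],(400,225))]),cv2.copyMakeBorder(cv2.resize(b("wrist"),(480,360)),0,0,0,320,0)]))
hsv=cv2.cvtColor(d["top"]["frame"],cv2.COLOR_RGB2HSV)
for lo,hi,z in(((135,100,50),(160,255,255),.122),((27,150,80),(38,255,255),.133)):
    n,_,st,ce=cv2.connectedComponentsWithStats(cv2.inRange(hsv,lo,hi))
    for i in range(1,n):
        if st[i,4]>60: print(z,ce[i].round(1),onplane("top",ce[i],z).round(4))
```

```text
[ 0.65650937 -0.41995725 -0.63605014]
0.135 [-0.37  0.1   0.59]
0.125 [-0.79  0.2   0.19]
0.119 [-0.49  1.14  0.49]
0.116 [-0.37  0.87  0.14]
0.1145 [-0.83  0.29 -1.1 ]
0.113 [-1.63 -0.3   0.35]
0.112 [-0.43  1.15  3.41]
[0.46116357 0.24007418 0.11216559] 0.03076418265008283
16.325
0.122 [190.2 320.1] [0.4525 0.2204]
0.133 [399.2 283.3] [ 0.4964 -0.1646]
0.133 [442.1 290.6] [ 0.4785 -0.2417]
```

View pics/c4.png

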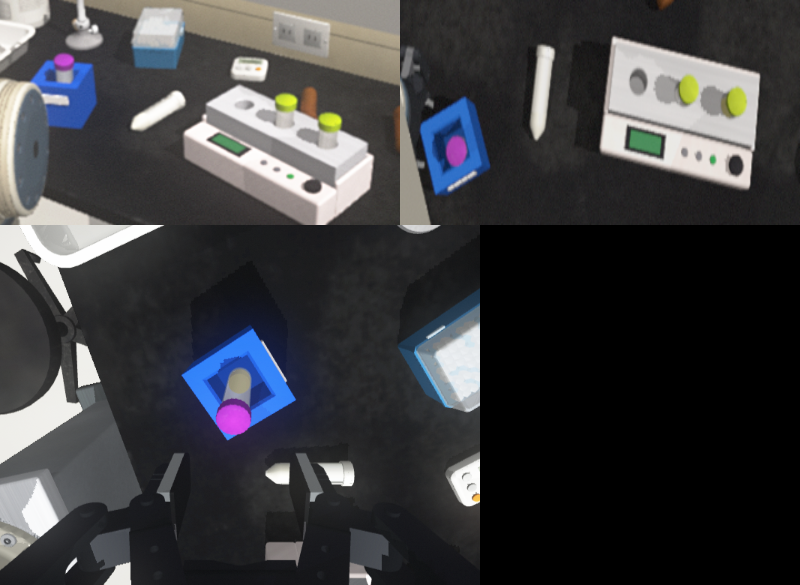

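The tube stands in the well and leans into a corner, with its cap about 21 mm off axis. The green tubes are unmoved. I'll check that it's at rest and estimate the lean from a top+wrist triangulation.

Run:
```python
from h import *
from workcell import *
for k in range(2):
    c={}
    for n in("top","scene","wrist"):
        d[n]=vision.read_camera(n);m=cv2.inRange(cv2.cvtColor(d[n]["frame"],cv2.COLOR_RGB2HSV),(135,100,50),(165,255,255))
        _,_,st,ce=cv2.connectedComponentsWithStats(m);c[n]=ce[1+np.argmax(st[1:,4])]
    for a,b in(("top","scene"),("wrist","scene"),("wrist","top")):
        X=cv2.triangulatePoints(P(a),P(b),c[a],c[b]).ravel();X=X[:3]/X[3]
        print(k,a,b,X.round(4),"off axis",np.hypot(*(X[:2]-[.461,.24])).round(4))
    if k==0:bot.dwell(1)
print(get_obs()["time_s"])
```

```text
0 top scene [0.4523 0.2228 0.1162] off axis 0.0193
0 wrist scene [0.4527 0.2245 0.1155] off axis 0.0176
0 wrist top [0.4529 0.223  0.1116] off axis 0.0188
1 top scene [0.4523 0.2228 0.1161] off axis 0.0192
1 wrist scene [0.4527 0.2245 0.1155] off axis 0.0176
1 wrist top [0.4529 0.2231 0.1117] off axis 0.0187
17.775
```

```bash
python3 -c "
from workcell import *
hand_in()"
```

```text
the job is handed in; nothing more can be done
```

I moved the purple-capped tube from the heating block to the blue cold block's well and handed the job in at about 18 s on the robot's clock. The hand-in gives no verdict.

I gripped the tube by its cap with the jaws closing across the row, lifted it straight up, and carried it upright to the well. I lowered it until the wrist force rose about 3 N, meaning the foot was on the floor, then released it and backed off 0.15 m.

- **Resting height:** the middle of the cap is at about 0.115 m by two camera pairs, as expected with the foot on the floor. The wrist and top pair gave 0.112 m, a small disagreement.
- **Lean:** the tube leans into a corner of the well, by my estimate 8–14° against the 20° limit. The cap is about 19 mm off the well's axis, so the tube's middle should be about 12 mm off, against the 22 mm limit. I worked out the lean and the middle's offset from the cap position and did not measure them directly.
- **At rest:** pictures about one second apart showed no movement.
- **Green tubes:** both are within about 2 mm of where they began.

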